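# Fit the short column into the column heater

### The arm

A 7-joint arm with a two-finger parallel gripper is mounted at the origin on the work surface; the furniture and walls round the work are solid. World frame = base frame: x ahead of the robot, y to its left, z up, the work surface at z = 0. Lengths are in m, angles in rad, forces in N, time in s.
With the tool pointing down it reaches from about 0.35 to 0.9 m from the base axis. Payload 7.2 kg.
Tool frame: the origin (TCP) lies at the very end of the fingers, on their centre line; the grasp point (between the pads) lies r.tcp_to_grasp behind it (r.tcp_to_grasp is the distance from the TCP to the grasp point, in m); z points along the fingers, y is the line along which they close (so a half turn about z gives the same grasp; the last joint's range is limited). The gripper opens to 88 mm and grips with 3 to 60 N. Pads are 20 mm wide; open, the fingers measure 115 mm over their backs; the gripper's body (75 mm by 178 mm) begins 61 mm behind the grasp point.
Start: joints at [1.228, 0.411, -0.013, 1.596, 0.006, 1.134, -0.082], TCP at [0.17, -0.602, 0.223] pointing down, gripper open.
Joint ranges: [-2.95, 2.95], [-0.29, 1.99], [-1.47, 1.44], [0.14, 2.54], [-1.03, 4.17], [0.13, 1.85], [-2.86, 2.86]. Speed limits (rad/s): [2.39, 2.39, 3.01, 3.01, 3.14, 3.14, 3.14].

### API

Orientations are given as a unit quaternion [x, y, z, w].
In Python, from cell import monitor, optics, r gives the robot as it stands. The module is installed in compiled form; this text tells all that it offers.
- The arm moves only by the tool servo_tool, never from a script. Its argument "motion" is a list of rows, each a list of 3 entries, a list of its own where there are three numbers: the opening, from 0 (shut) to 1 (fully open), then the shift along the tool's x, y, z in shares of 0.75 m (1.0 is 0.75 m), then the turn about the tool's z in a scale on which 1.0 is 360 degrees. In form: [[grip, [dx, dy, dz], roll], ...]. A call has 1 to 20 rows; each row is the pose to reach, as a shift and turn from the pose commanded when the call began, along the tool's axes at that moment; what a row does not reach only later rows make up. A row lasts 1/10 s, in which the tool goes at most 50 mm and 8.59 degrees, less where a joint would pass 70% of its speed; a pose out of reach is approached as far as the arm can. A shift or turn number past 1, either way, is cut back to 1. A call with a gripper value outside its range is refused whole. The fingers move at their own pace and stop on an object; "grip_force" is the grip in N (left out, the last holds). Time passes only in rows, so rows that repeat a pose let the fingers close. It gives the time, the measured TCP pose, the force, the opening and the grip force at its end, in the units of the state.
- monitor.get_obs(): the state, without advancing time (a new reading comes with each control period).
- optics.read_camera(name): name is "scene" or "top"; returns (picture, depth): 420x560x3 uint8, blue, green, red; 420x560 float32, m along the optical axis (not along the pixel's ray), 0 where there is no reading.
- optics.camera_info(name): a dict with "mtx" (3x3 intrinsics, pixels), "position" and "rotation" of the camera in the world. Camera axes: x right, y down, z forward; pixel columns grow to the right and rows downward; lengths in m; the calibration is good to about 2 mm. A picture is of the moment at which its call begins. camera_info takes no time and is no camera call.
- r.sign_off(): hands the job in; it is judged then, once.
Trained networks look in the newest picture that a camera, given by its name, has taken for a name from the list of things; names that differ only in an ending like _2 or _b are one class to them, and where a whole thing is asked for, a point or a joint stands for the part that bears it (a point fixed in the world has none). Each returns a list of dicts, best first, with "conf" (0 to 1); they miss things now and then, are a little off and sometimes report something else, mostly with a low value. They report only what shows in the picture. A call takes as long as a camera call.
- optics.boxes_of(camera, label): "xyz" ([x, y, z] in m, in the coordinates of the camera as it stood for that picture, good to about 4 mm: the middle of the surface that is visible of it).
- optics.mark_of(camera, label): "xyz" ([x, y, z] in m, in the coordinates of the camera as it stood for that picture, good to about 4 mm: a listed point, or the origin of a listed thing).
The state is a dict: "t": time; "joint_positions": joint angles; "joint_velocities": joint speeds; "joint_efforts": joint torques, N m; "eef_pos": TCP position; "ee_rot": TCP orientation; "contact_force": force on the tool from outside, world axes, zero at the start; "torque": the same for the moment, N m; "width": finger opening in m; "gripper_force": force on a finger pad.
Only numpy, scipy, OpenCV 4.12 (cv2) and the standard library are available. Lean on these libraries where they do the work, as an engineer would, in place of code of your own. Each camera call takes 0.05 s, during which the arm holds its last target. There are 200 camera calls.

### The job

Fit the short steel column into the column heater: press in the sprung tab on the front of its lid while lifting the lid by the lip above it, and swing the lid right back to its stop. Lay the short column (not the long one) down in the two V saddles with its hexagonal nuts outside them, letting go of it only once it rests there, and swing the steel clamp strap over until it lies on the column. Then shut the lid until it snaps home, leaving the long column and the other things on the bench where they are.

Things in the scene. Friction and masses are not known exactly. Their poses are not given: they have to be found in the camera images.
- heater: Column heater: grey box with white hood lid, fixed to the bench, 132 long (x) x 100 wide (y) x 92 mm high, lid shut. Origin: centre of its underside, on the bench; x from its front (black tab; faces the bench edge at the robot's right) to the hinge at its back, y to its left, z up. Base tray 42 mm high, walls 3 mm, inner floor 8.5 mm up, two V saddles inside.
- cradle (a point): Centre of the short column when seated: heater frame (0, 0, 40) mm; the column then lies along heater x. The two aluminium V saddles (90 degree V about y = 0) are 14 mm thick, at x = -32 to -18 and 18 to 32 mm, 40 mm wide, 43 mm high, V 26 mm wide at the top. Between them 36 mm are free for fingers; beside them 26 mm to the walls.
- lid (a joint): Angle of the white hood lid, rad: 0 shut, 1.57 upright, 1.8 stop. Below 1.5 the hooks hanging 22 mm under its rim stand in the way of a gripper in the cradle. Hood 132 x 100 mm, 49 mm deep over the hinge line, top 92 mm above the bench when shut. Stiff hinge (0.22 N m friction): the lid stays where it is left; about 3 N at the lip lifts it. 0.18 kg.
- lid_hinge (a point): Middle of the lid's hinge line: heater frame (68, 0, 43) mm; the line runs along heater y.
- lid_lip (a point): Middle of the lip's underside; moves with the lid. The lid's 3 mm thick top juts 8 mm past its front wall as a lip over the whole width: with the lid shut, front edge at heater x = -74 mm, underside 88 to 89 mm above the bench.
- tab (a joint): How far the tab is pressed in, m: 0 out, 0.008 stop. 2.8 N to start, 0.7 N more per mm. Its two hooks catch the base by 4 mm: at 5 mm or more (6 N) the lid is free, and must be lifted 12 mm at the front with the tab still in. When the lid is pushed shut the slanted hooks snap in by themselves (about 10 N on the lid's front).
- tab_pad (a point): Middle of the tab's ribbed black pressing face, which looks to heater -x; moves with tab and lid. Pad 32 mm wide, 49.5 to 76.5 mm above the bench, face at x = -69 mm, 3 mm proud of the wall; slides straight in along +x. The lip above juts 5 mm past it: closed fingertips tilted forward 30 to 45 degrees press its middle, then catch the lip from below as they rise.
- strap (a joint): Angle of the steel clamp strap, rad: 0 level across the front saddle, on the column; 1.57 upright; starts laid back to the heater's left at 1.75 to 1.95 (stop 2.0). Without a column it sinks to -0.15. Light friction (0.025 N m): it stays where it is left.
- strap_pin (a point): Middle of the strap's pin: heater frame (-25, 21.5, 48.8) mm; the pin runs along heater x. Strap 16 mm wide (x), 3 mm thick, 35 mm long from the pin to heater -y when level, with a lug at its end that then stands up 7 mm.
- strap_end (a point): Point on the strap's outer face (its upper face when level), 28 mm from the pin, near the lug; moves with the strap.
- column: Short steel column, loose on the bench, 110 mm long, 0.14 kg: barrel 14 mm diameter x 74 mm; at each end a hexagonal nut 18 mm across flats, 12 mm long, and a black plug, 8 mm diameter, 6 mm long. Origin at its middle on its axis (9 mm up as it lies), x along it, ends alike. Grasp across the middle of the barrel.
- long_column: Longer column, 177 x 16 mm, with a red plug, lying on the bench; leave it there. Origin on the bench below its middle, y axis along it.
- wrench: Small steel open-ended wrench, 131 mm, lying on the bench; bystander.
- beaker: Glass beaker, 46 mm wide, 59 mm high; bystander.
- jar: Jar with black screw cap, 58 mm wide, 66 mm high; bystander.

How it is judged:
By the outcome, as a careful person would: the job done as asked, in the order asked, and still so for the second after the job is handed in, with the robot touching nothing.
It also fails if it takes over 72 s, if anything falls off the work surface, if the arm or the gripper's body presses on something with over 40 N, if the wrist force passes 120 N, or if a joint passes its speed limit or range.

## Working session

There is one attempt and no reset: what is moved stays moved. The work goes in short steps, Python scripts to look and compute and a tool call to move; the robot and the scene stay as the last step left them, time stands still between calls to the robot, and variables do not carry over. Pictures are saved under pics/ and viewed, at most 10 in all, crops included, and the job is handed in when it is done.

Besides the shell and the picture viewer there is one more tool, called after "Call:" by a JSON object that holds its "name" and its "arguments", one argument or row to a line. servo_tool: Moves the arm, as the interface text tells. Its arguments: {"type":"object","properties":{"motion":{"type":"array"},"grip_force":{"type":"number"}},"required":["motion"]}

```bash
mkdir -p pics
cat > h.py <<'E'
import numpy as np, cv2
from scipy.spatial.transform import Rotation as R
from cell import monitor, optics, r
def Rc(ci):
    q=np.array(ci["rotation"]); return q if q.shape==(3,3) else R.from_quat(q).as_matrix()
def w(cam,p):
    ci=optics.camera_info(cam); return Rc(ci)@np.array(p)+np.array(ci["position"])
def proj(cam,P):
    ci=optics.camera_info(cam); c=Rc(ci).T@(np.array(P)-np.array(ci["position"])); u=np.array(ci["mtx"])@c; return u[:2]/u[2]
def cloud(cam,d):
    ci=optics.camera_info(cam); K=np.array(ci["mtx"]); v,u=np.indices(d.shape)
    c=np.stack([(u-K[0,2])/K[0,0]*d,(v-K[1,2])/K[1,1]*d,d],-1); return c@Rc(ci).T+np.array(ci["position"])
def marks(cams,names,f="mark_of",n=1):
    for nm in names:
        for c in cams:
            for q in getattr(optics,f)(c,nm)[:n]: print(nm,c,f,round(q["conf"],2),w(c,q["xyz"]).round(4),proj(c,w(c,q["xyz"])).round(0))
E
python3 - <<'E'
from h import *
o=monitor.get_obs(); print({k:np.round(v,3).tolist() for k,v in o.items()}, r.tcp_to_grasp)
for c in ("scene","top"):
    p,d=optics.read_camera(c); cv2.imwrite(f"pics/a_{c}.png",p); np.save(f"d_{c}.npy",d); ci=optics.camera_info(c); print(c,ci["position"])
marks(("scene","top"),["heater","cradle","lid_hinge","lid_lip","tab_pad","strap_pin","strap_end","column","long_column","wrench","beaker","jar"])
E
```

```text
{'t': 0.0, 'joint_positions': [1.228, 0.412, -0.013, 1.597, 0.006, 1.134, -0.082], 'joint_velocities': [0.0, -0.001, 0.0, 0.001, 0.0, -0.002, -0.002], 'joint_efforts': [-0.0, -58.795, 0.641, -29.107, -0.054, 0.018, 0.0], 'eef_pos': [0.169, -0.601, 0.222], 'ee_rot': [0.991, 0.137, -0.0, -0.001], 'contact_force': [-0.318, -0.469, 0.749], 'torque': [0.009, -0.037, 0.016], 'gripper_force': 0.0, 'width': 0.088} 0.0187
scene [0.13369314 0.30614559 0.77468888]
top [ 0.47013321 -0.14409779  1.18764129]
heater scene mark_of 0.59 [ 0.5176 -0.0871 -0.0028] [257. 256.]
heater top mark_of 0.56 [ 5.215e-01 -8.590e-02  2.000e-04] [252. 211.]
cradle scene mark_of 0.89 [ 0.5179 -0.089   0.0387] [256. 245.]
lid_hinge scene mark_of 0.75 [ 0.532  -0.0211  0.0422] [232. 259.]
lid_hinge top mark_of 0.63 [ 0.5345 -0.0184  0.0439] [225. 206.]
lid_lip scene mark_of 0.75 [ 0.5098 -0.1523  0.0899] [276. 216.]
lid_lip top mark_of 0.68 [ 0.5109 -0.1549  0.0907] [279. 213.]
tab_pad top mark_of 0.3 [ 0.5201 -0.088   0.0021] [253. 211.]
strap_pin scene mark_of 0.95 [ 0.4953 -0.1055  0.0511] [268. 242.]
strap_pin top mark_of 0.69 [ 0.4997 -0.1018  0.0501] [258. 218.]
strap_end scene mark_of 0.55 [ 0.4986 -0.1056  0.0469] [267. 242.]
column scene mark_of 0.54 [ 0.4968 -0.3579  0.0106] [328. 193.]
column top mark_of 0.56 [ 0.5    -0.3548  0.009 ] [354. 216.]
long_column scene mark_of 0.55 [ 5.743e-01 -2.584e-01 -2.000e-04] [283. 203.]
long_column top mark_of 0.78 [ 0.5713 -0.2604 -0.002 ] [317. 191.]
wrench scene mark_of 0.49 [ 0.3113 -0.3355  0.0026] [384. 234.]
wrench top mark_of 0.73 [ 0.3188 -0.3332  0.0009] [347. 285.]
beaker scene mark_of 0.81 [ 0.7347 -0.3428  0.0034] [258. 161.]
beaker top mark_of 0.5 [ 0.7369 -0.3438  0.0042] [347. 128.]
jar scene mark_of 0.78 [ 0.6645 -0.1708  0.0008] [236. 206.]
jar top mark_of 0.76 [ 0.6693 -0.1712  0.0027] [283. 155.]
```

Run:
```python
from h import *
ims=[]
a=cv2.imread("pics/a_scene.png");b=cv2.imread("pics/a_top.png")
a=cv2.resize(a[140:340,180:460],None,fx=2,fy=2);b=cv2.resize(b[90:290,180:460],None,fx=2,fy=2)
cv2.imwrite("pics/ab.png",np.hstack([a,b])[:, :]) if 0 else cv2.imwrite("pics/ab.png",cv2.resize(np.vstack([a,b]),(560,600)) if 0 else np.vstack([a[:300],b[:300]]))
for c in ("top","scene"):
    P=cloud(c,np.load(f"d_{c}.npy"));
    q=P[(abs(P[...,2]-.0905)<.006)&(abs(P[...,0]-.52)<.1)&(abs(P[...,1]+.088)<.11)]
    rc=cv2.minAreaRect((q[:,:2]*1000).astype(np.float32)); print(c,len(q),q[:,2].mean(),rc, cv2.boxPoints(rc).round(1).tolist())
    q=P[(P[...,2]>.004)&(P[...,2]<.03)&(abs(P[...,0]-.5)<.075)&(abs(P[...,1]+.357)<.06)]
    m=np.median(q[:,:2],0); q=q[np.hypot(*(q[:,:2]-m).T)<.065]
    rc=cv2.minAreaRect((q[:,:2]*1000).astype(np.float32)); print(c,len(q),q[:,2].max(),rc,m)
```

```text
top 2265 0.09234978356049117 ((523.7591552734375, -88.33136749267578), (140.02792358398438, 100.0986557006836), 81.3369369506836) [[463.70001220703125, -150.0], [562.7000122070312, -165.10000610351562], [583.7999877929688, -26.700000762939453], [484.79998779296875, -11.600000381469727]]
top 312 0.024527397932944117 ((501.8768615722656, -357.79595947265625), (118.027587890625, 121.19700622558594), 43.47859191894531) [ 0.50172006 -0.35566319]
scene 2328 0.09305756748533014 ((519.6399536132812, -86.96636962890625), (141.2835235595703, 102.8861312866211), 82.04316711425781) [[458.8999938964844, -149.8000030517578], [560.7999877929688, -164.0], [580.4000244140625, -24.100000381469727], [478.5, -9.899999618530273]]
scene 241 0.022974861082442732 ((492.0497741699219, -365.1352844238281), (100.79239654541016, 118.05574035644531), 74.13680267333984) [ 0.4955744  -0.35298458]
```

View pics/ab.png

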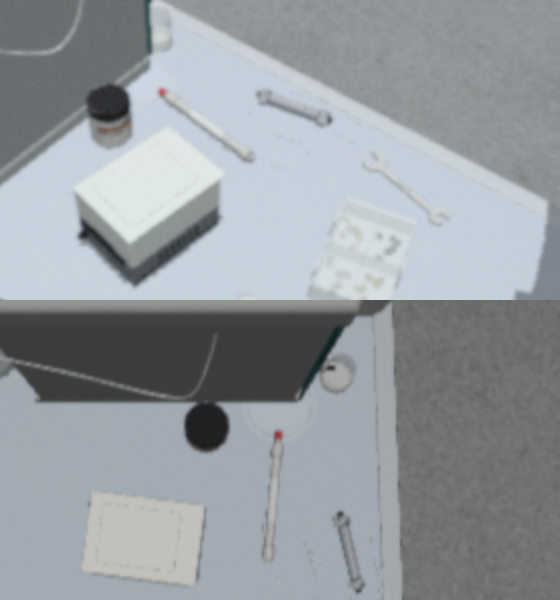

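The view shows the lid shut at about (252,211) in the top image, its front facing the right. The short column is at about (355,216) and the long one with the red plug is left of it. A dark cabinet stands above. The tool can only roll, not tilt, so vertical fingers can't get under the lip. I'll grip the short column first and use its plug end to press the tab and lift the lip.

Run:
```python
from h import *
b=cv2.imread("pics/a_top.png"); d=np.load("d_top.npy"); P=cloud("top",d)
g=cv2.cvtColor(b,cv2.COLOR_BGR2GRAY).astype(int); sub=g[190:242,335:375]; m=(sub<np.median(sub)-18).astype(np.uint8)
n,l,s,c=cv2.connectedComponentsWithStats(cv2.morphologyEx(m,cv2.MORPH_CLOSE,np.ones((3,3))))
i=1+s[1:,4].argmax(); v,u=np.nonzero(l==i); u=u+335;v=v+190
ci=optics.camera_info("top");K=np.array(ci["mtx"]);o=np.array(ci["position"])
ray=np.stack([(u-K[0,2])/K[0,0],(v-K[1,2])/K[1,1],np.ones(len(u))],-1)@Rc(ci).T
W=(o+ray*((.009-o[2])/ray[:,2])[:,None])[:,:2]
print(s[i],cv2.minAreaRect((W*1000).astype(np.float32)), W.mean(0))
x=W-W.mean(0); e,V=np.linalg.eigh(x.T@x); print(V[:,1], np.degrees(np.arctan2(V[1,1],V[0,1])))
q=P[(d>0)&(P[...,2]>.12)]; print("tall",len(q))
for z in (.12,.2,.3,.4,.5): 
    t=q[(q[:,2]>z)&(q[:,2]<z+.1)]; 
    if len(t): print(z,t.min(0).round(3),t.max(0).round(3), t[t[:,1]<.3][:,0].min() if len(t[t[:,1]<.3]) else '')
```

```text
[ 11   5  17  42 270] ((502.3464050292969, -355.970458984375), (112.13533020019531, 23.27735710144043), 12.330327033996582) [ 0.5032943  -0.35523895]
[-0.97694695 -0.2134822 ] -167.67350372995668
tall 59179
0.12 [ 0.033 -0.427  0.12 ] [0.975 0.455 0.22 ] 0.03333713272184441
0.2 [ 0.068 -0.65   0.2  ] [0.963 0.452 0.3  ] 0.06824836351032465
0.3 [ 0.115 -0.676  0.3  ] [0.917 0.346 0.4  ] 0.11470714788207093
0.4 [ 0.142 -0.619  0.4  ] [0.883 0.291 0.5  ] 0.14169423011863258
0.5 [ 0.172 -0.573  0.5  ] [ 0.831 -0.     0.597] 0.17188224385104578
```

```bash
cat >> h.py <<'E'
H0=np.array([.5215,-.085]); HY=np.radians(81.6)   # heater origin, yaw
def hw(p): c,s=np.cos(HY),np.sin(HY); return np.array([H0[0]+c*p[0]-s*p[1],H0[1]+s*p[0]+c*p[1],p[2]])
def shift(P,yaw=None):
    o=monitor.get_obs(); M=R.from_quat(o["ee_rot"]).as_matrix(); e=np.array(o["eef_pos"])
    y=np.degrees(np.arctan2(M[1,0],M[0,0])); s=M.T@(np.array(P)-e)
    print("t",round(o["t"],2),"tcp",e.round(4),"yaw",y.round(1),"F",np.round(o["contact_force"],1),"w",round(o["width"],4),"-> shift",s.round(4),"" if yaw is None else f"roll {y-yaw:.1f}")
def heat(P): c,s=np.cos(HY),np.sin(HY); d=np.array(P)[:2]-H0; return np.array([c*d[0]+s*d[1],-s*d[0]+c*d[1],P[2]])
E
python3 - <<'E'
from h import *
shift([.5,-.356,.06],12.3)
d=np.load("d_top.npy");P=cloud("top",d); 
for y0 in (-.3,-.2,-.1,0):
    q=P[(d>0)&(P[...,2]>.12)&(P[...,0]>.45)&(abs(P[...,1]-y0)<.05)]; print(y0, np.percentile(q[:,0],[0,5]).round(3) if len(q) else 0, q[:,2].min() if len(q) else 0)
E
```

```text
t 1.3 tcp [ 0.1696 -0.6016  0.2226] yaw 15.7 F [-0.  -0.4 -0.2] w 0.0882 -> shift [ 0.3847 -0.1467  0.1626] roll 3.4
-0.3 [0.698 0.701] 0.1200006725301499
-0.2 [0.673 0.701] 0.12061997912156208
-0.1 [0.671 0.703] 0.12006459820746374
0 [0.691 0.704] 0.12002598470854275
```

The manual's scale: shifts go in shares of 0.75 m and turns go in shares of 360 degrees. Converting my numbers, 0.385 m / 0.75 = 0.5133, 0.163 m / 0.75 = 0.2173, 3.4 degrees / 360 = 0.0094.

Call:
{"name": "servo_tool", "arguments": {
  "motion": [
    [1,[0.5133,-0.196,0.1333],0.0094],
    [1,[0.5133,-0.196,0.1333],0.0094],
    [1,[0.5133,-0.196,0.1333],0.0094],
    [1,[0.5133,-0.196,0.1333],0.0094],
    [1,[0.5133,-0.196,0.1333],0.0094],
    [1,[0.5133,-0.196,0.1333],0.0094],
    [1,[0.5133,-0.196,0.1333],0.0094],
    [1,[0.5133,-0.196,0.1333],0.0094],
    [1,[0.5133,-0.196,0.2173],0.0094],
    [1,[0.5133,-0.196,0.2173],0.0094],
    [1,[0.5133,-0.196,0.2173],0.0094],
    [1,[0.5133,-0.196,0.2173],0.0094]
  ]
}}

```text
t: 2.5
eef_pos: [0.5, -0.3561, 0.06]
ee_rot: [0.994, 0.107, -0.0, 0.0]
contact_force: [-0.5, -0.4, 0.0]
width: 0.088
gripper_force: 0.0
```

Run:
```python
from h import *
shift([.5,-.356,.003],12.3)
p,d=optics.read_camera("scene"); cv2.imwrite("pics/b.png",cv2.resize(p[100:300,220:440],None,fx=2.7,fy=2.7))
marks(["scene"],["column"])
```

```text
t 2.5 tcp [ 0.5    -0.3561  0.06  ] yaw 12.3 F [-0.5 -0.4  0. ] w 0.088 -> shift [ 0.     -0.0001  0.057 ] roll 0.0
column scene mark_of 0.76 [ 0.4968 -0.3603  0.007 ] [328. 193.]
```

View pics/b.png

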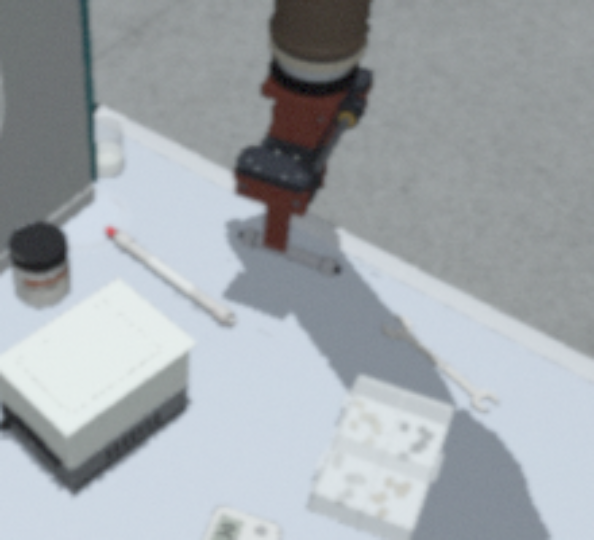

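The near finger at (278,240) hangs over the column's middle, and the column runs from (240,233) to (338,268). I'll go down and grip.

In the tool's units: 0.057 m / 0.75 = 0.076, 0.05 m / 0.75 = 0.0667.

Call:
{"name": "servo_tool", "arguments": {
  "motion": [
    [1,[0,0,0.04],0],
    [1,[0,0,0.0667],0],
    [1,[0,0,0.076],0],
    [0.6,[0,0,0.076],0],
    [0.2,[0,0,0.076],0],
    [0,[0,0,0.076],0],
    [0,[0,0,0.076],0],
    [0,[0,0,0.076],0],
    [0,[0,0,0.076],0],
    [0,[0,0,0.076],0]
  ],
  "grip_force": 50
}}

```text
t: 3.6
eef_pos: [0.5003, -0.3556, 0.0028]
ee_rot: [0.994, 0.108, 0.0, 0.0]
contact_force: [0.4, -0.4, -1.6]
width: 0.0351
gripper_force: 0.0
```

In the tool's units: -0.12 m / 0.75 = -0.16, -0.08 m / 0.75 = -0.1067.

Call:
{"name": "servo_tool", "arguments": {
  "motion": [
    [0,[0,0,0],0],
    [0,[0,0,0],0],
    [0,[0,0,0],0],
    [0,[0,0,0],0],
    [0,[0,0,0],0],
    [0,[0,0,-0.0533],0],
    [0,[0,0,-0.1067],0],
    [0,[0,0,-0.16],0],
    [0,[0,0,-0.16],0],
    [0,[0,0,-0.16],0]
  ]
}}

```text
t: 4.6
eef_pos: [0.5004, -0.3557, 0.1233]
ee_rot: [0.994, 0.108, 0.001, 0.0]
contact_force: [-0.2, 0.4, -1.9]
width: 0.0124
gripper_force: 50.0
```

Run:
```python
from h import *
print(monitor.get_obs()["gripper_force"])
for c in ("scene","top"): p,d=optics.read_camera(c); cv2.imwrite(f"pics/c_{c}.png",p); np.save(f"c_{c}.npy",d)
e=monitor.get_obs()["eef_pos"]; print("expect", e)
marks(["scene","top"],["column"])
for c in ("scene","top"):
  P=cloud(c,np.load(f"c_{c}.npy")); q=P[(abs(P[...,2]-e[2]-.007)<.02)&(np.hypot(P[...,0]-e[0],P[...,1]-e[1])<.075)]
  u=np.array([np.cos(.215),np.sin(.215)]); s=(q[:,:2]-e[:2])@u
  for k in (-1,1):
    t=q[(s*k>.03)]; print(c,k,len(t),(s[s*k>.03]).round(3).tolist()[:0], np.round([ (s*k).max(), t[:,2].mean() if len(t) else 0, t[:,2].max() if len(t) else 0],4))
shift(hw([-145,0,0])if 0 else hw([-.145,0,.060]),81.6)
```

```text
49.95544195175171
expect [ 0.49923439 -0.35500536  0.12116915]
column scene mark_of 0.74 [ 0.4939 -0.3575  0.1317] [333. 159.]
scene -1 67 [] [0.0544 0.135  0.1417]
scene 1 38 [] [0.0562 0.1322 0.1405]
top -1 0 [] [-0.0389  0.      0.    ]
top 1 56 [] [0.0575 0.135  0.1424]
t 4.8 tcp [ 0.4992 -0.355   0.1208] yaw 12.4 F [-0.3 -0.2 -2.4] w 0.0133 -> shift [ 0.0283 -0.1233  0.061 ] roll -69.2
```

In the tool's units: -0.1233 m / 0.75 = -0.1644, 0.0283 m / 0.75 = 0.0377, -69.2 degrees / 360 = -0.1922.

Call:
{"name": "servo_tool", "arguments": {
  "motion": [
    [0,[0.004,-0.0173,0],-0.0222],
    [0,[0.008,-0.0347,0],-0.0444],
    [0,[0.012,-0.052,0],-0.0667],
    [0,[0.016,-0.0693,0],-0.0889],
    [0,[0.02,-0.0867,0],-0.1111],
    [0,[0.024,-0.104,0],-0.1333],
    [0,[0.0293,-0.1227,0],-0.1556],
    [0,[0.0347,-0.144,0],-0.1778],
    [0,[0.0377,-0.1644,0.0267],-0.1922],
    [0,[0.0377,-0.1644,0.0533],-0.1922],
    [0,[0.0377,-0.1644,0.08],-0.1922],
    [0,[0.0377,-0.1644,0.08],-0.1922],
    [0,[0.0377,-0.1644,0.08],-0.1922]
  ]
}}

```text
t: 6.1
eef_pos: [0.5011, -0.2288, 0.062]
ee_rot: [0.757, 0.653, -0.0, -0.001]
contact_force: [1.1, 0.5, -1.7]
width: 0.0131
gripper_force: 50.0
```

Run:
```python
from h import *
for c in ("scene","top"): p,d=optics.read_camera(c); cv2.imwrite(f"pics/d_{c}.png",p); np.save(f"d2_{c}.npy",d)
a=cv2.imread("pics/d_scene.png");b=cv2.imread("pics/d_top.png")
cv2.imwrite("pics/d.png",np.hstack([cv2.resize(a[150:300,190:320],(390,450)),cv2.resize(b[140:290,200:330],(390,450))]))
marks(["scene","top"],["lid_lip","tab_pad","heater","column"])
e=monitor.get_obs()["eef_pos"]; print(heat(e)); shift(hw([-.11,0,.0605]),81.6)
```

```text
lid_lip scene mark_of 0.71 [ 0.507  -0.1519  0.09  ] [277. 217.]
lid_lip top mark_of 0.89 [ 0.5109 -0.1538  0.0905] [278. 213.]
tab_pad scene mark_of 0.63 [ 0.6631 -0.1714  0.0021] [236. 206.]
heater scene mark_of 0.97 [ 0.5163 -0.0866 -0.0013] [257. 256.]
column scene mark_of 0.47 [ 0.498  -0.2312  0.0711] [300. 204.]
[-0.14557057 -0.00140408  0.06292745]
t 6.6 tcp [ 0.5016 -0.2292  0.0629] yaw 81.5 F [ 0.1  0.1 -1.6] w 0.013 -> shift [ 0.0356 -0.0014  0.0024] roll -0.1
```

View pics/d.png

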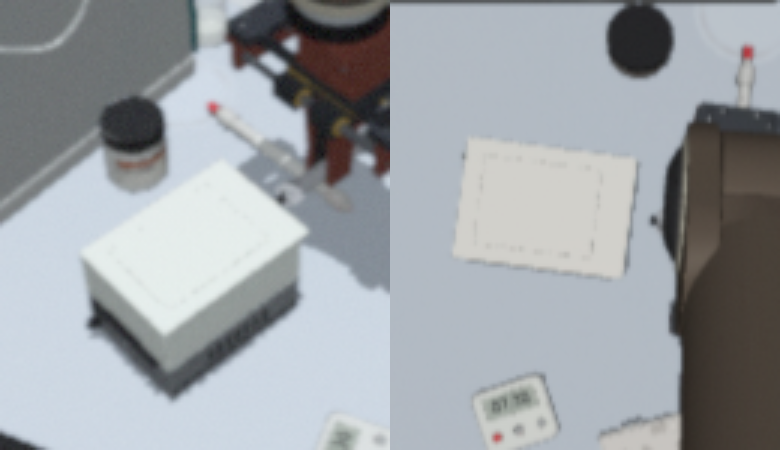

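In the right crop the plug tip is at (653,220), centred on the lid's front edge at x≈630. I'll press the tab now.

In the tool's units: 0.027 m / 0.75 = 0.036, 0.025 m / 0.75 = 0.0333.

Call:
{"name": "servo_tool", "arguments": {
  "motion": [
    [0,[0.0133,-0.0013,0.0027],0],
    [0,[0.024,-0.0013,0.0027],0],
    [0,[0.0293,-0.0013,0.0027],0],
    [0,[0.0333,-0.0013,0.0027],0],
    [0,[0.036,-0.0013,0.0027],0],
    [0,[0.036,-0.0013,0.0027],0]
  ]
}}

```text
t: 7.2
eef_pos: [0.5041, -0.2033, 0.0607]
ee_rot: [0.757, 0.653, -0.001, 0.0]
contact_force: [-2.4, -6.4, -1.7]
width: 0.0132
gripper_force: 50.0
```

In the tool's units: -0.024 m / 0.75 = -0.032, -0.021 m / 0.75 = -0.028.

Call:
{"name": "servo_tool", "arguments": {
  "motion": [
    [0,[0.0027,0,0],0],
    [0,[0.0027,0,-0.004],0],
    [0,[0.0027,0,-0.008],0],
    [0,[0.0027,0,-0.012],0],
    [0,[0.0033,0,-0.016],0],
    [0,[0.004,0,-0.02],0],
    [0,[0.0053,0,-0.024],0],
    [0,[0.0067,0,-0.028],0],
    [0,[0.008,0,-0.032],0],
    [0,[0.008,0,-0.032],0]
  ]
}}

```text
t: 8.2
eef_pos: [0.505, -0.1976, 0.0849]
ee_rot: [0.758, 0.653, -0.001, 0.0]
contact_force: [-1.5, -4.8, -1.7]
width: 0.0129
gripper_force: 50.0
```

Run:
```python
from h import *
p,d=optics.read_camera("top"); np.save("t.npy",d); marks(["top"],["lid_lip"])
P=cloud("top",d)
def lidang(P):
    v,u=np.indices(P.shape[:2]); 
    q=P[(P[...,2]>.06)&(P[...,2]<.3)]; q=np.array([heat(x) for x in q]); 
    q=q[(abs(q[:,1])<.045)&(q[:,0]>-.05)&(q[:,0]<.06)]
    k=np.polyfit(q[:,0],q[:,2],1); return k,len(q)
print(lidang(P)); e=monitor.get_obs(); print(heat(e["eef_pos"]),e["contact_force"])
```

```text
lid_lip top mark_of 0.73 [ 0.4981 -0.1029  0.0504] [258. 219.]
(array([-0.17828375,  0.10620748]), 1667)
[-0.11388217 -0.00014924  0.08469826] [-1.9591573  -4.3839978  -2.28904918]
```

Run:
```python
from h import *
e=heat(monitor.get_obs()["eef_pos"])
def T(th,Q):
    p=np.array(Q)-[.068,.043]; c,s=np.cos(th),np.sin(th)
    t=np.array([c*p[0]+s*p[1],-s*p[0]+c*p[1]])+[.068,.043]; return t-[.055,.0065]
for th in np.linspace(.2,1.0,17):
    f=(th-.176)/.824; Q=[-.0645-.0035*f,.0690+.014*f]
    t=T(th,Q); print(round(th,2),[round(t[0]-e[0],4),0,round(e[2]-t[1],4)])
```

```text
0.2 [np.float64(0.0022), 0, np.float64(-0.004)]
0.25 [np.float64(0.0049), 0, np.float64(-0.0111)]
0.3 [np.float64(0.0081), 0, np.float64(-0.018)]
0.35 [np.float64(0.0117), 0, np.float64(-0.0247)]
0.4 [np.float64(0.0156), 0, np.float64(-0.0312)]
0.45 [np.float64(0.0199), 0, np.float64(-0.0375)]
0.5 [np.float64(0.0245), 0, np.float64(-0.0436)]
0.55 [np.float64(0.0295), 0, np.float64(-0.0495)]
0.6 [np.float64(0.0348), 0, np.float64(-0.055)]
0.65 [np.float64(0.0404), 0, np.float64(-0.0603)]
0.7 [np.float64(0.0463), 0, np.float64(-0.0653)]
0.75 [np.float64(0.0525), 0, np.float64(-0.0699)]
0.8 [np.float64(0.059), 0, np.float64(-0.0743)]
0.85 [np.float64(0.0657), 0, np.float64(-0.0782)]
0.9 [np.float64(0.0726), 0, np.float64(-0.0818)]
0.95 [np.float64(0.0797), 0, np.float64(-0.085)]
1.0 [np.float64(0.0871), 0, np.float64(-0.0879)]
```

In the tool's units: -0.055 m / 0.75 = -0.0733, -0.0495 m / 0.75 = -0.066.

Call:
{"name": "servo_tool", "arguments": {
  "motion": [
    [0,[0.0027,0,-0.0053],0],
    [0,[0.0067,0,-0.0147],0],
    [0,[0.0107,0,-0.024],0],
    [0,[0.0156,0,-0.0329],0],
    [0,[0.0208,0,-0.0416],0],
    [0,[0.0267,0,-0.05],0],
    [0,[0.0327,0,-0.0581],0],
    [0,[0.0393,0,-0.066],0],
    [0,[0.0464,0,-0.0733],0]
  ]
}}

```text
t: 9.2
eef_pos: [0.5105, -0.162, 0.1401]
ee_rot: [0.757, 0.653, -0.0, 0.0]
contact_force: [-2.4, -3.8, -0.9]
width: 0.0131
gripper_force: 50.0
```

Run:
```python
from h import *
p,d=optics.read_camera("top")
P=cloud("top",d)
q=P[(P[...,2]>.06)&(P[...,2]<.3)]; q=np.array([heat(x) for x in q]); 
q=q[(abs(q[:,1])<.045)&(q[:,0]>-.01)&(q[:,0]<.06)&(q[:,2]<.16)]
k=np.polyfit(q[:,0],q[:,2],1); print(k,np.arctan(-k[0]),len(q))
e=monitor.get_obs(); print(heat(e["eef_pos"]),e["contact_force"])
p,d=optics.read_camera("scene"); cv2.imwrite("pics/e.png",cv2.resize(p[100:300,180:380],(600,600)))
```

```text
[-0.78457511  0.16161552] 0.6652644983224184 874
[-0.07639935 -0.00077445  0.14096977] [-1.78676392 -2.48274735  0.2447449 ]
```

View pics/e.png

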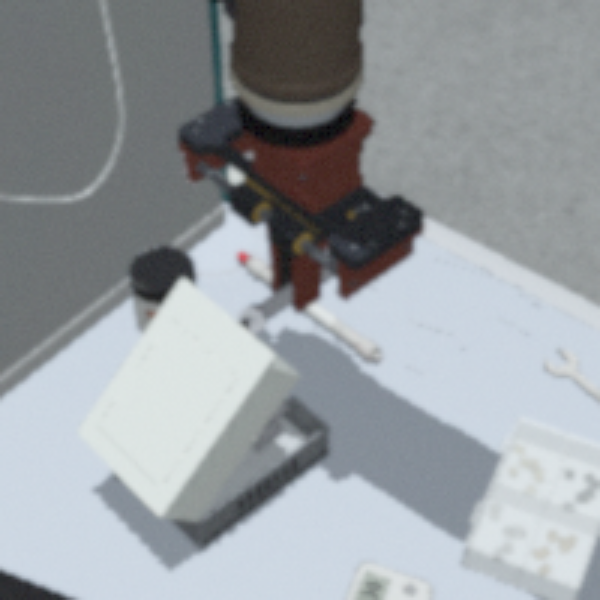

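The lid is open about 0.66 rad, with the column tip at (255,320) pushing its front. I'll continue along the arc.

In the tool's units: 0.0523 m / 0.75 = 0.0697, 0.045 m / 0.75 = 0.06.

Call:
{"name": "servo_tool", "arguments": {
  "motion": [
    [0,[0.0075,0,-0.0071],0],
    [0,[0.0153,0,-0.0137],0],
    [0,[0.0236,0,-0.02],0],
    [0,[0.0323,0,-0.0257],0],
    [0,[0.0413,0,-0.0309],0],
    [0,[0.0504,0,-0.0357],0],
    [0,[0.06,0,-0.04],0],
    [0,[0.0697,0,-0.044],0],
    [0,[0.0697,0,-0.044],0]
  ]
}}

```text
t: 10.2
eef_pos: [0.5188, -0.1082, 0.1732]
ee_rot: [0.757, 0.654, 0.001, -0.0]
contact_force: [-0.5, 1.0, 2.1]
width: 0.0128
gripper_force: 50.0
```

```bash
cat >> h.py <<'E'
def state():
    p,d=optics.read_camera("top"); P=cloud("top",d)
    q=P[(P[...,2]>.06)&(P[...,2]<.3)]; q=np.array([heat(x) for x in q])
    q=q[(abs(q[:,1])<.045)&(q[:,0]>.01)&(q[:,0]<.2)&(q[:,2]<.16)]
    k=np.polyfit(q[:,0],q[:,2],1); print("lid slope ang",np.arctan(-k[0]),len(q),"ranges",q.min(0).round(3),q.max(0).round(3))
    e=monitor.get_obs(); print("t",e["t"],"heater tcp",heat(e["eef_pos"]).round(4),"F",np.round(e["contact_force"],1),"w",round(e["width"],4))
    return p,d
E
python3 - <<'E'
from h import *
state();
E
```

```text
lid slope ang 1.1620555926416654 177 ranges [ 0.078 -0.043  0.065] [0.112 0.045 0.146]
t 10.25 heater tcp [-0.0238 -0.0007  0.173 ] F [-0.4  0.3  2. ] w 0.0131
```

Call:
{"name": "servo_tool", "arguments": {
  "motion": [
    [0,[-0.02,0,-0.0053],0],
    [0,[-0.06,0,-0.0027],0],
    [0,[-0.08,-0.0333,0],0],
    [0,[-0.08,-0.0653,0.0267],0],
    [0,[-0.08,-0.0653,0.08],0],
    [0,[-0.06,-0.0653,0.08],0],
    [0,[-0.0333,-0.0653,0.08],0],
    [0,[-0.02,-0.0653,0.08],0],
    [0,[-0.0067,-0.0653,0.08],0],
    [0,[0.0067,-0.0653,0.08],0],
    [0,[0.0173,-0.0653,0.08],0],
    [0,[0.0173,-0.0653,0.08],0]
  ]
}}

```text
t: 11.45
eef_pos: [0.4719, -0.0893, 0.1128]
ee_rot: [0.757, 0.653, 0.0, 0.0]
contact_force: [0.2, 0.2, -1.9]
width: 0.0131
gripper_force: 50.0
```

Run:
```python
from h import *
state()
p,d=optics.read_camera("scene"); cv2.imwrite("pics/f.png",cv2.resize(p[100:300,180:380],(600,600)))
```

```text
lid slope ang 1.1723968138612832 123 ranges [ 0.03  -0.045  0.061] [0.114 0.03  0.16 ]
t 11.5 heater tcp [-0.0119  0.0485  0.1127] F [-0.3  0.3 -1.4] w 0.0131
```

View pics/f.png

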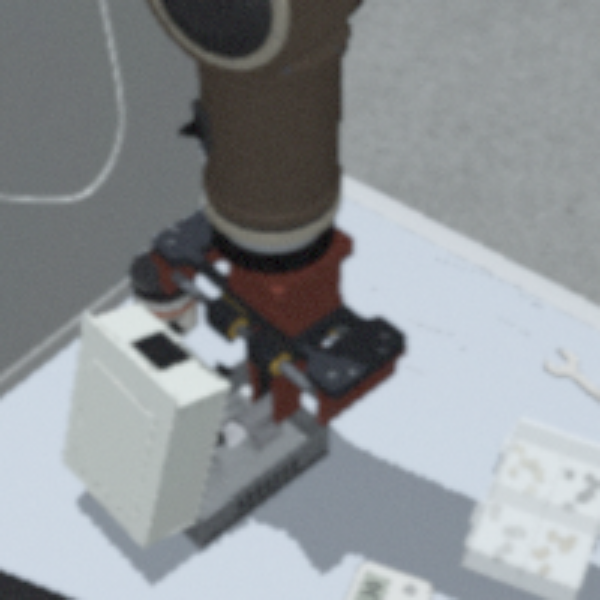

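The lid is near 1.2 rad. The column's nut, at about (232,433), is at the near side wall's rim. I'll push on.

In the tool's units: 0.018 m / 0.75 = 0.024, 0.012 m / 0.75 = 0.016.

Call:
{"name": "servo_tool", "arguments": {
  "motion": [
    [0,[0.008,0,0],0],
    [0,[0.016,0,0],0],
    [0,[0.024,0,0],0],
    [0,[0.024,0,0],0]
  ]
}}

```text
t: 11.95
eef_pos: [0.4746, -0.0711, 0.1127]
ee_rot: [0.757, 0.654, 0.0, -0.0]
contact_force: [0.1, -0.8, -1.5]
width: 0.0126
gripper_force: 50.0
```

Run:
```python
from h import *
p,d=state(); cv2.imwrite("pics/g.png",cv2.resize(p[140:290,180:330],(600,600)))
```

```text
lid slope ang -0.9681726573395965 1 ranges [ 0.055 -0.027  0.16 ] [ 0.055 -0.027  0.16 ]
t 12.0 heater tcp [0.0067 0.0485 0.1127] F [-0.4 -0.  -2. ] w 0.0125h.py:28: RankWarning: Polyfit may be poorly conditioned
  k=np.polyfit(q[:,0],q[:,2],1); print("lid slope ang",np.arctan(-k[0]),len(q),"ranges",q.min(0).round(3),q.max(0).round(3))
```

View pics/g.png

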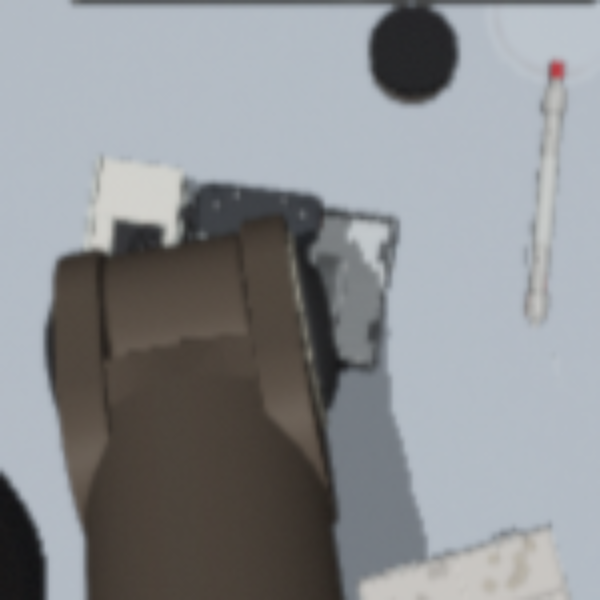

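The lid is now roughly upright, with its front wall and black tab showing at (100–185,160–250). I'll push it to the stop.

In the tool's units: 0.023 m / 0.75 = 0.0307, 0.021 m / 0.75 = 0.028.

Call:
{"name": "servo_tool", "arguments": {
  "motion": [
    [0,[0.0067,0,0],0],
    [0,[0.0133,0,0],0],
    [0,[0.02,0,0],0],
    [0,[0.0253,0,0],0],
    [0,[0.028,0,0],0],
    [0,[0.0307,0,0],0]
  ]
}}

```text
t: 12.6
eef_pos: [0.4776, -0.0493, 0.1125]
ee_rot: [0.757, 0.653, -0.0, -0.0]
contact_force: [-0.4, -0.8, -0.7]
width: 0.0127
gripper_force: 50.0
```

Run:
```python
from h import *
p,d=optics.read_camera("scene"); P=cloud("scene",d); q=P[(P[...,2]>.08)&(P[...,2]<.25)]
q=np.array([heat(x) for x in q]); e=monitor.get_obs(); print(heat(e["eef_pos"]),e["contact_force"])
# outer side wall/outer top of lid: region y>.0 , x>.06
q=q[(abs(q[:,1])<.045)&(q[:,0]>.09)&(q[:,0]<.2)]
for a in np.arange(.08,.2,.01):
    t=q[(q[:,2]>a)&(q[:,2]<a+.01)]; 
    if len(t)>3: print(a.round(3),len(t),t[:,0].min().round(3),t[:,0].max().round(3))
```

```text
[0.02920451 0.04865673 0.11258959] [-0.0798055   0.28937861 -1.67725016]
0.08 14 0.128 0.13
0.09 14 0.13 0.132
0.1 17 0.132 0.134
0.11 15 0.133 0.136
0.12 16 0.135 0.138
0.13 16 0.138 0.14
0.14 35 0.14 0.142
0.15 16 0.141 0.143
0.16 361 0.09 0.145
0.17 612 0.096 0.146
```

Call:
{"name": "servo_tool", "arguments": {
  "motion": [
    [0,[0.004,0,0],0],
    [0,[0.0067,0,0],0],
    [0,[0.0093,0,0],0],
    [0,[0.012,0,0],0],
    [0,[0.012,0,0],0]
  ]
}}

```text
t: 13.15
eef_pos: [0.4778, -0.0461, 0.1124]
ee_rot: [0.759, 0.652, -0.003, 0.002]
contact_force: [-2.5, -18.2, -0.7]
width: 0.0127
gripper_force: 50.0
```

In the tool's units: 0.0485 m / 0.75 = 0.0647, -0.039 m / 0.75 = -0.052.

Call:
{"name": "servo_tool", "arguments": {
  "motion": [
    [0,[-0.0267,0,0],0],
    [0,[-0.052,0.0133,0],0],
    [0,[-0.052,0.04,0],0],
    [0,[-0.052,0.0647,0],0],
    [0,[-0.052,0.0647,0],0],
    [0,[-0.052,0.0647,0],0]
  ]
}}

```text
t: 13.75
eef_pos: [0.5208, -0.0856, 0.1123]
ee_rot: [0.757, 0.653, -0.0, -0.001]
contact_force: [-0.7, 0.9, -2.2]
width: 0.0128
gripper_force: 49.9
```

Run:
```python
from h import *
for c in ("scene","top"):
  p,d=optics.read_camera(c); cv2.imwrite(f"pics/h_{c}.png",p); np.save(f"h_{c}.npy",d)
e=monitor.get_obs()["eef_pos"]; print(heat(e)); shift(hw([0,0,.1125]),81.6)
marks(["scene","top"],["column","cradle","heater","strap_pin","strap_end","lid_hinge"])
a=cv2.imread("pics/h_scene.png");b=cv2.imread("pics/h_top.png")
cv2.imwrite("pics/h.png",np.hstack([cv2.resize(a[190:290,205:305],(400,400),interpolation=2),cv2.resize(b[160:260,200:300],(400,400),interpolation=2)]))
```

```text
[-0.00098839  0.00109433  0.11244027]
t 13.85 tcp [ 0.5203 -0.0858  0.1124] yaw 81.6 F [-0.6  0.  -2.3] w 0.0128 -> shift [ 0.001   0.0011 -0.0001] roll -0.0
column scene mark_of 0.54 [ 0.5191 -0.0884  0.1221] [254. 221.]
cradle scene mark_of 0.83 [ 0.5176 -0.0894  0.0417] [256. 244.]
heater scene mark_of 0.83 [ 0.5174 -0.0878 -0.0024] [257. 255.]
heater top mark_of 0.4 [ 0.5004 -0.1036  0.0486] [258. 218.]
strap_pin scene mark_of 0.74 [ 0.6617 -0.1713  0.0039] [237. 206.]
strap_pin top mark_of 0.96 [ 0.499  -0.1033  0.0485] [258. 219.]
strap_end top mark_of 0.35 [0.5416 0.0351 0.1679] [195. 200.]
```

View pics/h.png

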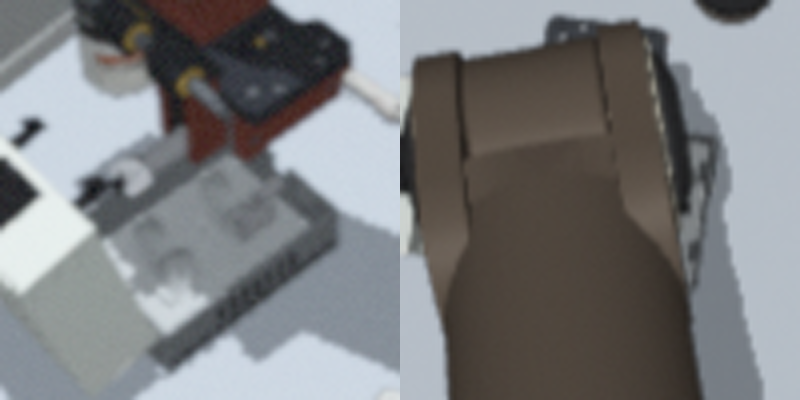

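The cradle lies under the gripper, with its V saddles at about (150,235) and (250,215) in the left crop. The column estimate sits above it within about 1 mm, so I'll lower it.

In the tool's units: 0.074 m / 0.75 = 0.0987, 0.071 m / 0.75 = 0.0947.

Call:
{"name": "servo_tool", "arguments": {
  "motion": [
    [0,[0,0,0.0333],0],
    [0,[0,0,0.0667],0],
    [0,[0,0,0.088],0],
    [0,[0,0,0.0947],0],
    [0,[0,0,0.0987],0],
    [0,[0,0,0.0987],0]
  ]
}}

```text
t: 15.05
eef_pos: [0.5216, -0.0863, 0.039]
ee_rot: [0.757, 0.653, 0.0, 0.0]
contact_force: [0.1, 0.3, -1.9]
width: 0.0128
gripper_force: 49.9
```

In the tool's units: 0.0045 m / 0.75 = 0.006, 0.004 m / 0.75 = 0.0053.

Call:
{"name": "servo_tool", "arguments": {
  "motion": [
    [0,[0,0,0.0027],0],
    [0,[0,0,0.004],0],
    [0,[0,0,0.0053],0],
    [0,[0,0,0.006],0],
    [0,[0,0,0.006],0]
  ]
}}

```text
t: 15.55
eef_pos: [0.5213, -0.0864, 0.0342]
ee_rot: [0.757, 0.653, 0.0, 0.0]
contact_force: [-0.1, -0.1, -1.5]
width: 0.0128
gripper_force: 49.9
```

In the tool's units: 0.003 m / 0.75 = 0.004, 0.002 m / 0.75 = 0.0027.

Call:
{"name": "servo_tool", "arguments": {
  "motion": [
    [0,[0,0,0.0013],0],
    [0,[0,0,0.0027],0],
    [0,[0,0,0.004],0],
    [0,[0,0,0.004],0]
  ]
}}

```text
t: 15.95
eef_pos: [0.5217, -0.0864, 0.0332]
ee_rot: [0.757, 0.653, -0.0, 0.001]
contact_force: [-7.9, 0.4, 22.8]
width: 0.0128
gripper_force: 50.0
```

In the tool's units: -0.002 m / 0.75 = -0.0027, -0.0005 m / 0.75 = -0.0007.

Call:
{"name": "servo_tool", "arguments": {
  "motion": [
    [0,[0,-0.0007,-0.0027],0],
    [0,[0,-0.0007,-0.0027],0],
    [0.25,[0,-0.0007,-0.0027],0],
    [0.4,[0,-0.0007,-0.0027],0],
    [0.4,[0,-0.0007,-0.0027],0],
    [0.4,[0,-0.0007,-0.0027],0],
    [0.4,[0,-0.0007,-0.0027],0],
    [0.4,[0,-0.0007,-0.0027],0]
  ]
}}

```text
t: 16.75
eef_pos: [0.5207, -0.0863, 0.033]
ee_rot: [0.757, 0.653, -0.0, -0.0]
contact_force: [0.1, 0.4, -0.6]
width: 0.0351
gripper_force: 0.0
```

In the tool's units: -0.17 m / 0.75 = -0.2267, -0.12 m / 0.75 = -0.16.

Call:
{"name": "servo_tool", "arguments": {
  "motion": [
    [0.4,[0,0,-0.04],0],
    [0.4,[0,0,-0.0933],0],
    [0.4,[0,0,-0.16],0],
    [0.3,[-0.0533,0,-0.2133],0],
    [0,[-0.1067,0,-0.2267],0],
    [0,[-0.1733,0,-0.2267],0],
    [0,[-0.2267,0,-0.2267],0],
    [0,[-0.2267,0,-0.2267],0]
  ]
}}

```text
t: 17.55
eef_pos: [0.4935, -0.2614, 0.2029]
ee_rot: [0.76, 0.65, -0.001, 0.001]
contact_force: [-0.6, -0.2, 0.2]
width: 0.001
gripper_force: 0.0
```

Run:
```python
from h import *
for c in ("scene","top"):
  p,d=optics.read_camera(c); cv2.imwrite(f"pics/i_{c}.png",p); np.save(f"i_{c}.npy",d)
marks(["scene","top"],["column","cradle","strap_pin","strap_end","lid_hinge","lid_lip"])
a=cv2.imread("pics/i_scene.png");b=cv2.imread("pics/i_top.png")
cv2.imwrite("pics/i.png",np.hstack([cv2.resize(a[190:290,205:305],(400,400),interpolation=2),cv2.resize(b[160:260,200:300],(400,400),interpolation=2)]))
e=monitor.get_obs(); print(e["t"],heat(e["eef_pos"]),e["width"])
```

```text
column scene mark_of 0.78 [ 0.5171 -0.0878  0.0404] [256. 245.]
column top mark_of 0.49 [ 0.5235 -0.0859  0.0377] [251. 209.]
cradle scene mark_of 0.98 [ 0.5194 -0.0895  0.0372] [256. 245.]
cradle top mark_of 0.65 [ 0.5211 -0.0845  0.0423] [251. 210.]
strap_pin scene mark_of 0.79 [ 0.4954 -0.1047  0.0504] [268. 242.]
strap_pin top mark_of 0.8 [ 0.4968 -0.1062  0.048 ] [259. 219.]
strap_end scene mark_of 0.56 [ 0.4895 -0.1012  0.0804] [269. 237.]
strap_end top mark_of 0.57 [ 0.4855 -0.1026  0.0761] [258. 224.]
lid_hinge scene mark_of 0.85 [ 0.5287 -0.0198  0.0411] [232. 261.]
lid_hinge top mark_of 0.94 [ 0.5321 -0.0162  0.0449] [224. 206.]
lid_lip scene mark_of 0.72 [0.5388 0.0623 0.1632] [194. 249.]
lid_lip top mark_of 0.87 [0.5447 0.0569 0.167 ] [185. 199.]
18.25 [-0.17120063  0.00067522  0.20317687] 0.0003337082339707024
```

View pics/i.png

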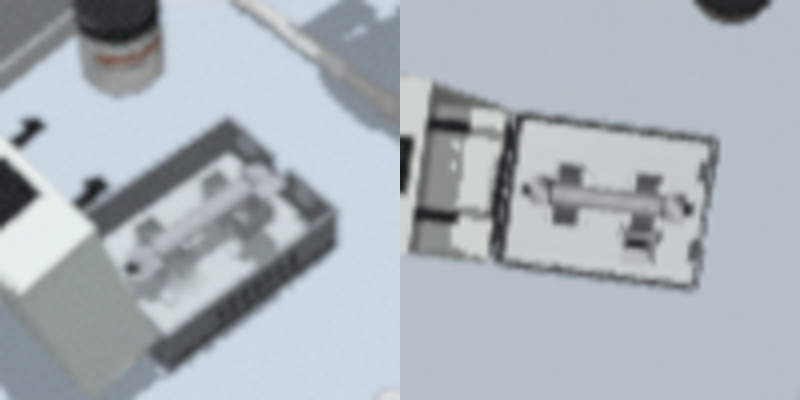

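The column lies in both saddles with its nuts outside: in the right crop the nuts are at 525–548 and 662–690 and the saddles at 555–580 and 638–660. The strap, at (640,240), is still laid back. I'll swing it over with the closed fingers.

Call:
{"name": "servo_tool", "arguments": {
  "motion": [
    [0,[0.0533,-0.04,0],0],
    [0,[0.1067,-0.0733,0],0],
    [0,[0.16,-0.0893,0.0267],0],
    [0,[0.1973,-0.0893,0.08],0],
    [0,[0.1973,-0.0893,0.1333],0],
    [0,[0.1973,-0.0893,0.1733],0],
    [0,[0.1973,-0.0893,0.188],0],
    [0,[0.1973,-0.0893,0.188],0],
    [0,[0.1973,-0.0733,0.188],0],
    [0,[0.1973,-0.06,0.188],0],
    [0,[0.1973,-0.0467,0.188],0],
    [0,[0.1973,-0.0333,0.188],0],
    [0,[0.1973,-0.02,0.188],0],
    [0,[0.1973,-0.0067,0.188],0],
    [0,[0.1973,-0.0067,0.188],0]
  ]
}}

```text
t: 19.75
eef_pos: [0.5146, -0.1074, 0.0623]
ee_rot: [0.757, 0.653, 0.001, 0.001]
contact_force: [0.8, -0.4, 0.7]
width: 0.0006
gripper_force: 0.0
```

Run:
```python
from h import *
e=monitor.get_obs(); print(e["t"],heat(e["eef_pos"]),e["contact_force"])
```

```text
19.75 [-0.02314684  0.00353263  0.06232983] [ 0.83719017 -0.43771646  0.74820805]
```

Press down gently.

In the tool's units: 0.012 m / 0.75 = 0.016, 0.0115 m / 0.75 = 0.0153.

Call:
{"name": "servo_tool", "arguments": {
  "motion": [
    [0,[0,0,0.0053],0],
    [0,[0,0,0.0093],0],
    [0,[0,0,0.012],0],
    [0,[0,0,0.014],0],
    [0,[0,0,0.0153],0],
    [0,[0,0,0.016],0]
  ]
}}

```text
t: 20.35
eef_pos: [0.5126, -0.1073, 0.0503]
ee_rot: [0.757, 0.653, -0.0, 0.0]
contact_force: [-1.4, -0.8, 7.0]
width: 0.0004
gripper_force: 3.6
```

In the tool's units: -0.19 m / 0.75 = -0.2533, -0.18 m / 0.75 = -0.24.

Call:
{"name": "servo_tool", "arguments": {
  "motion": [
    [0,[0,0,-0.0267],0],
    [0,[0,0,-0.08],0],
    [0,[0,0,-0.1467],0],
    [0,[-0.04,0,-0.2],0],
    [0,[-0.1067,0,-0.24],0],
    [0,[-0.1733,0,-0.2533],0],
    [0,[-0.2,0,-0.2533],0],
    [0,[-0.2,0,-0.2533],0]
  ]
}}

```text
t: 21.15
eef_pos: [0.4887, -0.261, 0.2403]
ee_rot: [0.76, 0.65, -0.001, 0.001]
contact_force: [0.1, 0.5, -0.3]
width: 0.0005
gripper_force: 0.0
```

Run:
```python
from h import *
for c in ("scene","top"):
  p,d=optics.read_camera(c); cv2.imwrite(f"pics/j_{c}.png",p)
marks(["scene","top"],["column","strap_pin","strap_end","lid_lip"])
a=cv2.imread("pics/j_scene.png");b=cv2.imread("pics/j_top.png")
cv2.imwrite("pics/j.png",np.hstack([cv2.resize(a[190:290,205:305],(400,400),interpolation=2),cv2.resize(b[160:260,200:300],(400,400),interpolation=2)]))
e=monitor.get_obs(); print(e["t"],heat(e["eef_pos"]),e["joint_positions"])
shift(hw([.19,0,.3]),81.6)
```

```text
column scene mark_of 0.6 [ 0.5162 -0.0892  0.0401] [257. 245.]
column top mark_of 0.69 [ 0.5202 -0.0867  0.0392] [252. 211.]
strap_pin scene mark_of 0.81 [ 0.4961 -0.1085  0.0494] [269. 241.]
strap_pin top mark_of 0.55 [ 0.5011 -0.1043  0.0505] [259. 218.]
strap_end scene mark_of 0.51 [ 0.5246 -0.1067  0.0553] [259. 234.]
strap_end top mark_of 0.56 [ 0.5225 -0.1046  0.0521] [259. 209.]
lid_lip scene mark_of 0.78 [0.5413 0.0589 0.1628] [194. 248.]
lid_lip top mark_of 0.62 [0.5415 0.0572 0.1668] [185. 200.]
21.65 [-0.17258466  0.00562157  0.24009978] [ 0.75320169  0.31158888 -0.45408607  1.72706014  0.14863343  1.13715777
  0.10913334]
t 21.65 tcp [ 0.4907 -0.2549  0.2401] yaw 81.6 F [-0.5  1.2 -0.2] w 0.0004 -> shift [ 0.3626  0.0057 -0.0599] roll 0.0
```

View pics/j.png

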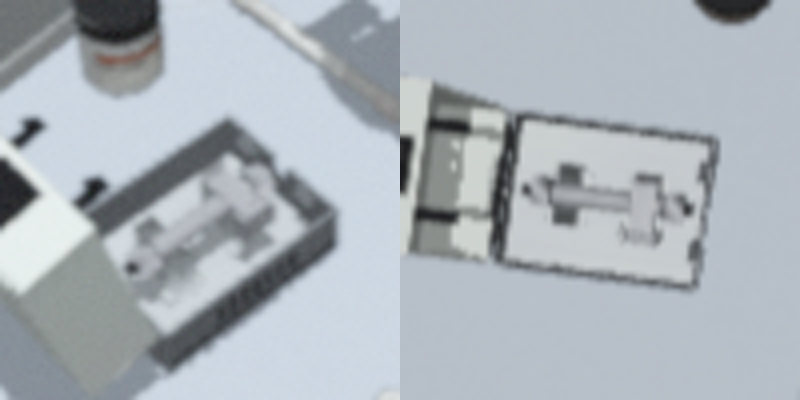

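The strap now lies across the column on the front saddle, at (645,205) in the right crop. Next I'll go behind the lid and swing it shut.

In the tool's units: 0.363 m / 0.75 = 0.484, 0.06 m / 0.75 = 0.08.

Call:
{"name": "servo_tool", "arguments": {
  "motion": [
    [0,[0.0533,0.0076,-0.04],0],
    [0,[0.1133,0.0076,-0.0667],0],
    [0,[0.1733,0.0076,-0.0667],0],
    [0,[0.2333,0.0076,-0.0667],0],
    [0,[0.2933,0.0076,-0.0667],0],
    [0,[0.3533,0.0076,-0.0667],0],
    [0,[0.4133,0.0076,-0.0667],0],
    [0,[0.4667,0.0076,-0.0667],0],
    [0,[0.484,0.0076,-0.0267],0],
    [0,[0.484,0.0076,0.0267],0],
    [0,[0.484,0.0076,0.08],0],
    [0,[0.484,0.0076,0.1133],0],
    [0,[0.484,0.0076,0.1133],0]
  ]
}}

```text
t: 22.95
eef_pos: [0.5472, 0.1021, 0.1518]
ee_rot: [0.757, 0.653, -0.003, -0.002]
contact_force: [-0.2, -0.8, 0.7]
width: 0.0007
gripper_force: 0.0
```

Run:
```python
from h import *
o=monitor.get_obs(); e=heat(o["eef_pos"]); print(o["t"],e,o["contact_force"])
for th in np.r_[1.8:.0:-.1,0]:
    u=np.array([-np.cos(th),np.sin(th)]);n=np.array([np.sin(th),np.cos(th)])
    t=np.array([.068,.043])+.049*n+(.122)*u+[.010,0]
    print(th.round(2),[round(t[0]-e[0],4),0,round(e[2]-t[1],4)])
```

```text
22.95 [0.18885913 0.00194727 0.15177227] [-0.24943973 -0.80391627  0.73229311]
1.8 [np.float64(-0.0354), 0, np.float64(0.0011)]
1.7 [np.float64(-0.0465), 0, np.float64(-0.0059)]
1.6 [np.float64(-0.0583), 0, np.float64(-0.0117)]
1.5 [np.float64(-0.0706), 0, np.float64(-0.0164)]
1.4 [np.float64(-0.0833), 0, np.float64(-0.0198)]
1.3 [np.float64(-0.0963), 0, np.float64(-0.0219)]
1.2 [np.float64(-0.1094), 0, np.float64(-0.0227)]
1.1 [np.float64(-0.1225), 0, np.float64(-0.0222)]
1.0 [np.float64(-0.1355), 0, np.float64(-0.0204)]
0.9 [np.float64(-0.1483), 0, np.float64(-0.0173)]
0.8 [np.float64(-0.1607), 0, np.float64(-0.0129)]
0.7 [np.float64(-0.1726), 0, np.float64(-0.0073)]
0.6 [np.float64(-0.1839), 0, np.float64(-0.0006)]
0.5 [np.float64(-0.1944), 0, np.float64(0.0073)]
0.4 [np.float64(-0.2041), 0, np.float64(0.0161)]
0.3 [np.float64(-0.2129), 0, np.float64(0.0259)]
0.2 [np.float64(-0.2207), 0, np.float64(0.0365)]
0.1 [np.float64(-0.2274), 0, np.float64(0.0478)]
0.0 [np.float64(-0.2329), 0, np.float64(0.0598)]
```

Call:
{"name": "servo_tool", "arguments": {
  "motion": [
    [0,[-0.04,0,0],0],
    [0,[-0.062,0,-0.0053],0],
    [0,[-0.0777,0,-0.0133],0],
    [0,[-0.0941,0,-0.02],0],
    [0,[-0.1111,0,-0.0253],0],
    [0,[-0.1284,0,-0.028],0],
    [0,[-0.1459,0,-0.0293],0],
    [0,[-0.1633,0,-0.0293],0],
    [0,[-0.1807,0,-0.0267],0],
    [0,[-0.1977,0,-0.0227],0],
    [0,[-0.2143,0,-0.0173],0],
    [0,[-0.2301,0,-0.0097],0],
    [0,[-0.2452,0,-0.0008],0],
    [0,[-0.2592,0,0.0097],0],
    [0,[-0.2721,0,0.0215],0],
    [0,[-0.2839,0,0.0345],0],
    [0,[-0.2839,0,0.0345],0]
  ]
}}

```text
t: 24.65
eef_pos: [0.5168, -0.1095, 0.1273]
ee_rot: [0.758, 0.652, -0.001, -0.001]
contact_force: [-1.0, -0.3, 0.9]
width: 0.0003
gripper_force: 0.0
```

Run:
```python
from h import *
p,d=optics.read_camera("scene"); cv2.imwrite("pics/k.png",cv2.resize(p[100:300,180:380],(600,600)))
o=monitor.get_obs(); e=heat(o["eef_pos"]); print(o["t"],e,o["contact_force"])
```

```text
24.7 [-0.02376044  0.00067501  0.12810582] [-1.64743744  0.29260821 -0.4606241 ]
```

View pics/k.png

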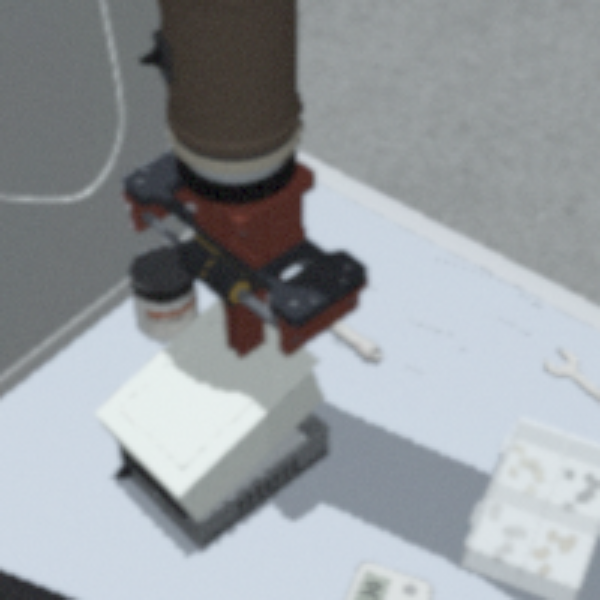

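The lid is nearly down (~0.3 rad), with the fingers on its top at (245,345). I'll press it shut.

In the tool's units: 0.037 m / 0.75 = 0.0493, 0.034 m / 0.75 = 0.0453.

Call:
{"name": "servo_tool", "arguments": {
  "motion": [
    [0,[-0.016,0,0.0107],0],
    [0,[-0.0267,0,0.0187],0],
    [0,[-0.036,0,0.0267],0],
    [0,[-0.0387,0,0.0347],0],
    [0,[-0.0413,0,0.0413],0],
    [0,[-0.0413,0,0.0453],0],
    [0,[-0.0413,0,0.048],0],
    [0,[-0.0413,0,0.0493],0]
  ]
}}

```text
t: 25.5
eef_pos: [0.5136, -0.1388, 0.0923]
ee_rot: [0.757, 0.653, -0.0, 0.0]
contact_force: [-3.5, -1.2, 12.1]
width: 0.0003
gripper_force: 6.2
```

In the tool's units: 0.002 m / 0.75 = 0.0027, 0.001 m / 0.75 = 0.0013.

Call:
{"name": "servo_tool", "arguments": {
  "motion": [
    [0,[0,0,0.0013],0],
    [0,[0,0,0.0027],0],
    [0,[0,0,0.0027],0]
  ]
}}

```text
t: 25.8
eef_pos: [0.5137, -0.1389, 0.0921]
ee_rot: [0.757, 0.653, -0.001, 0.001]
contact_force: [-8.3, -0.5, 22.7]
width: 0.0001
gripper_force: 11.3
```

In the tool's units: -0.15 m / 0.75 = -0.2, -0.13 m / 0.75 = -0.1733.

Call:
{"name": "servo_tool", "arguments": {
  "motion": [
    [0,[0,0,-0.0267],0],
    [0,[0,0,-0.08],0],
    [0,[-0.04,0,-0.1333],0],
    [0,[-0.1067,0,-0.1733],0],
    [0,[-0.1733,0,-0.1733],0],
    [0,[-0.2,0,-0.1733],0],
    [0,[-0.2,0,-0.1733],0]
  ]
}}

```text
t: 26.5
eef_pos: [0.4901, -0.2918, 0.2199]
ee_rot: [0.759, 0.651, -0.001, 0.0]
contact_force: [-0.0, -0.6, 0.1]
width: 0.0002
gripper_force: 0.0
```

Run:
```python
from h import *
for c in ("scene","top"):
    p,d=optics.read_camera(c); P=cloud(c,d); q=P[(P[...,2]>.06)&(P[...,2]<.12)]; q=np.array([heat(x) for x in q])
    q=q[(abs(q[:,1])<.04)&(q[:,0]>-.06)&(q[:,0]<.05)]; print(c,np.polyfit(q[:,0],q[:,2],1),len(q))
    P0=cloud(c,np.load(f"d_{c}.npy")); q=P0[(P0[...,2]>.06)&(P0[...,2]<.12)]; q=np.array([heat(x) for x in q])
    q=q[(abs(q[:,1])<.04)&(q[:,0]>-.06)&(q[:,0]<.05)]; print(" before",np.polyfit(q[:,0],q[:,2],1))
marks(["scene","top"],["long_column","wrench","beaker","jar","lid_lip"])
print(monitor.get_obs()["t"])
```

```text
scene [0.00322333 0.09368273] 1372
 before [0.00495946 0.09370825]
top [0.00492587 0.09278894] 1468
 before [0.00352442 0.09274781]
long_column scene mark_of 0.77 [ 0.5776 -0.2553  0.0007] [281. 203.]
long_column top mark_of 0.53 [ 5.782e-01 -2.600e-01 -2.000e-04] [317. 188.]
wrench scene mark_of 0.51 [ 0.5194 -0.09   -0.0032] [257. 254.]
beaker scene mark_of 0.48 [ 7.336e-01 -3.452e-01  5.000e-04] [259. 162.]
jar scene mark_of 0.73 [ 0.6654 -0.1741  0.0034] [236. 205.]
jar top mark_of 0.85 [ 0.6667 -0.1677  0.0017] [282. 156.]
lid_lip scene mark_of 0.72 [ 0.5074 -0.1504  0.0866] [276. 218.]
lid_lip top mark_of 0.63 [ 0.5751 -0.26    0.0008] [317. 189.]
27.1
```

The lid lies exactly as it did when first shut, and the other things have not moved.

```bash
python3 -c "
from cell import r
print(r.sign_off())"
```

```text
the job is handed in; nothing more can be done
None
```

The job is handed in at about 27 s: the short column is in the saddles under the strap and the lid is pressed shut to its original height (the snap itself wasn't checked), but since the tool couldn't tilt, I picked the column up first and pressed the tab and opened the lid with its end.

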